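Line up the die boards along the fence and close the row with the bar

ROBOT

A 6-joint arm with a two-finger parallel gripper is mounted at the origin on the work surface. World frame = base frame: x ahead of the robot, y to its left, z up, the work surface at z = 0. Lengths are in m, angles in degrees, forces in N, time in s.
With the tool pointing down it reaches from about 0.35 to 0.8 m from the base axis. Payload 7.3 kg.
Tool frame: the origin (TCP) lies midway between the tips of the shut fingers; the grasp point (between the pads) lies 19 mm behind it; z points along the fingers, y is the line along which they close (so a half turn about z gives the same grasp; the last joint's range is limited). The gripper opens to 85 mm and grips with 20 to 120 N. Pads are 22 mm wide; open, the fingers measure 114 mm over their backs; the gripper's body (76 mm by 85 mm) begins 54 mm behind the grasp point. The pads swing forward as they close: fully open they stand 13 mm farther back than shut.
Start: joints at [56.78, 19.595, 87.324, -0, 73.075, -8.365], TCP at [0.221, 0.476, 0.231] pointing down, gripper open.
Joint ranges: [-145.02, 145.02], [-44.19, 115.74], [2.07, 154.8], [-57.11, 237.11], [16.16, 152.29], [-177.93, 177.93]. Speed limits (degrees/s): [147.25, 147.25, 180, 180, 180, 180].

INTERFACE

Orientations are given as [roll, pitch, yaw] about the fixed x, y, z axes, in that order (R = Rz(yaw) Ry(pitch) Rx(roll)).
In Python, from bench import * gives the robot as it stands. Calls block until the motion is done:
- reach(position, orientation): joint-space move of the TCP to a pose.
- servo_line(position, rot=None, max_speed=0.15): straight line of the TCP; rot=None keeps the orientation; max_speed is the mean speed in m/s.
- set_joints(angles): joint-space move.
- release() and close(grasp_force=None): open the fingers fully, or close them until they stop; grasp_force is the grip in N (None keeps the last).
- hold(seconds).
- solve_ik(position, orientation): joint angles nearest the present ones, or None.
- get_obs(): the state.
- get_image(name): name is "scene" or "side" or "wrist"; returns (picture, depth): 420x560x3 uint8, red, green, blue; 420x560 float32, m along the optical axis (not along the pixel's ray), 0 where there is no reading.
- get_calibration(name): a dict with "K" (3x3 intrinsics, pixels), "R" (3x3) and "t" (3): a world point X has camera coordinates R X + t; the wrist camera has in their place "tool_from_camera" (4x4, takes a point from camera to tool coordinates, whose origin is the TCP and whose axes are the flange's). Camera axes: x right, y down, z forward; pixel columns grow to the right and rows downward; lengths in m; the calibration is good to about 2 mm. A picture is of the moment at which its call begins: read the wrist's pose just before it. get_calibration takes no time and is no camera call.
A pose or a line that the arm cannot do raises PlanningError and nothing moves.
- sign_off(): hands the job in; it is judged then, once.
The state is a dict: "time": time; "q": joint angles; "qd": joint speeds; "joint_torque": joint torques, N m; "ee_pos": TCP position; "tcp_rot": TCP orientation; "ft_force": force on the tool from outside, world axes, zero at the start; "moment": the same for the moment, N m; "finger_gap": finger opening in m; "gripper_force": force on a finger pad.
Only numpy, scipy, OpenCV 4.12 (cv2) and the standard library are available. Lean on these libraries where they do the work, as an engineer would, in place of code of your own. Each camera call takes 0.05 s, during which the arm holds its last target. There are 200 camera calls.

TASK

Slide the three plywood die boards over the bench, without lifting them, into one straight row in any order: the sides that now face the steel back fence flush against it, the first tight against the end stop and each snug against the next. Then take the square steel bar off its sloping rack and set it down gently, not letting it fall, flat on the bench and snug along the side of the last board, its far end near the fence, so that it closes the open end of the row. Leave all other tools where they are.

Things in the scene. Friction and masses are not known exactly. Their poses are not given: they have to be found in the camera images.
- fence: steel L-shaped fence fixed on the bench, 30 mm high. Origin: the inner corner at bench level. The back fence is 12 mm thick; its face is the plane x = 0 of this frame, facing -x (the robot), from y = 0 to y = -628 mm. The end stop is 12 mm thick; its face is the plane y = 0, facing -y, from x = 0 to x = -70 mm. The row grows from the corner along -y
- board_large: largest die board: plywood block 120 mm wide (its y) x 95 mm deep (its x) x 18 mm thick, with a rectangular outline of 12 mm high steel blade standing on top (30 mm overall); about 0.3 kg; origin at the centre of its underside, z up
- board_medium: middle-sized die board: plywood block 108 mm wide (its y) x 95 mm deep (its x) x 18 mm thick, with a pointed strap-end outline of 12 mm high steel blade standing on top (30 mm overall); about 0.3 kg; origin at the centre of its underside, z up
- board_small: smallest die board: plywood block 96 mm wide (its y) x 95 mm deep (its x) x 18 mm thick, with a round outline of 12 mm high steel blade standing on top (30 mm overall); about 0.3 kg; origin at the centre of its underside, z up
- bar: plain square steel bar, 150 mm long (its x) x 36 x 36 mm, about 0.7 kg; origin at its centre, so it lies flat on the bench with the origin 18 mm up. It starts on the rack, its x axis rising 28 degrees away from the robot, its lower end against a lip; its z axis is square to the slope
- rack: fixed wooden rack, 150 x 60 mm foot, on the left of the bench; its 52 mm wide board slopes up at 28 degrees along its +x, with a lip 12 mm above the slope at the low end and about 100 mm high at the other; origin under the centre of its foot. The bar lies on it, centred across; the slope board reaches 8 mm past the bar on each side
- punch: oval punch lying along x, 120 x 13 x 13 mm, dark wooden handle towards the robot, among the boards; bystander; origin under its middle
- awl: awl lying along x, 130 x 13 x 13 mm, dark wooden handle towards the robot, among the boards; bystander; origin under its middle
- mallet: hammer lying on the right of the bench; bystander
- clicker_die: small steel strap-end die, an open band about 90 x 40 x 12 mm, flat on the right of the bench; bystander
- tin: open steel tin, 76 mm across, 100 mm tall, on the left; bystander
- glue: white jar, 60 mm across, 130 mm tall, on the left; bystander
- thread: wooden thread reel, 52 mm across, 60 mm tall, front right; bystander
Mind the look-alikes: they are no part of the job. Leave any blue look-alike of the bar alone.

How it is judged (in metres and radians):
On the way, in this order (a step that is already met when the one before it is completed fails the run):
1. the three boards stand in the row, flush on the fence and pushed up to the end stop (within 12 mm), while the bar is still on its rack (x of board_large in the frame of fence between -0.0555 and -0.04 m and angle between the x axis of each of board_large, board_medium, board_small and the x axis of fence, either way round below 0.07 rad and y of board_large in the frame of fence between -0.276 and -0.056 m and height (world z) of each of board_large, board_medium, board_small below 0.004 m and angle between each of board_large, board_medium, board_small's own z axis and vertical below 0.05 rad and x of board_medium in the frame of fence between -0.0555 and -0.04 m and y of board_medium in the frame of fence between -0.282 and -0.05 m and x of board_small in the frame of fence between -0.0555 and -0.04 m and y of board_small in the frame of fence between -0.288 and -0.044 m and distance of bar from where it was at the start of the episode below 0.02 m), for 0.2 s.
2. the bar has been taken off the rack (horizontal distance between bar and rack above 0.15 m), for 0.1 s.
At the end, for the whole second after the job is handed in: Boards flat, within 8 mm of the fence and 0.07 rad of square; bar flat and at rest, parallel to the boards' sides within 0.07 rad, against the last board, its far end within 45 mm of the fence; all gaps from end stop to bar add up to at most 12 mm (x of board_large in the frame of fence between -0.0555 and -0.04 m and angle between the x axis of each of board_large, board_medium, board_small, bar and the x axis of fence, either way round below 0.07 rad and y of board_large in the frame of fence between -0.276 and -0.056 m and height (world z) of each of board_large, board_medium, board_small below 0.004 m and angle between each of board_large, board_medium, board_small's own z axis and vertical below 0.05 rad and x of board_medium in the frame of fence between -0.0555 and -0.04 m and y of board_medium in the frame of fence between -0.282 and -0.05 m and x of board_small in the frame of fence between -0.0555 and -0.04 m and y of board_small in the frame of fence between -0.288 and -0.044 m and y of bar in the frame of fence between -0.354 and -0.337 m and x of bar in the frame of fence above -0.12 m and height (world z) of bar below 0.022 m and linear speed of bar below 0.01 m/s); the robot touches nothing.
It fails at once if a board is lifted off the bench by more than 15 mm or tipped (height (world z) of any of board_large, board_medium, board_small above 0.015 m or angle between any of board_large, board_medium, board_small's own z axis and vertical above 0.3 rad).
It fails at once if the bar is dropped or falls: faster than 0.5 m/s with no finger on it (linear speed of bar above 0.5 m/s and contact force between the fingers and bar below 0.05 N).
It fails at once if another tool is moved by more than 25 mm (distance of any of punch, awl, mallet, clicker_die, tin, glue, thread from where it was at the start of the episode above 0.025 m).
It also fails if it takes over 72 s, if anything falls off the work surface, if the arm or the gripper's body presses on something with over 40 N, if the wrist force passes 120 N, or if a joint passes its speed limit or range.

## Working session

There is one attempt and no reset: what is moved stays moved. The work goes in short steps, each a Python script; the robot and the scene stay as the last script left them, time stands still between calls to the robot, and variables do not carry over. Pictures are saved under pics/ and viewed, at most 10 in all, crops included, and the job is handed in when it is done.

```bash
ls; mkdir -p pics; python3 - <<'E'
from bench import *
import cv2,numpy as np
for n in ("scene","side"):
    im,d=get_image(n); np.savez(n+".npz",im=im,d=d,**get_calibration(n)); cv2.imwrite(f"pics/{n}0.png",im[:,:,::-1])
    c=get_calibration(n); print(n,c["K"][0,0],-c["R"].T@c["t"],c["R"][2])
E
```

```text
pics
scene 429.2556336585676 [ 1.33127842 -0.65211453  0.85881996] [-0.6287746   0.5319604  -0.56715133]
side 405.6368726781322 [ 0.12874485 -0.63307297  1.03313407] [ 0.24895263  0.570986   -0.78230274]
```

View pics/scene0.png

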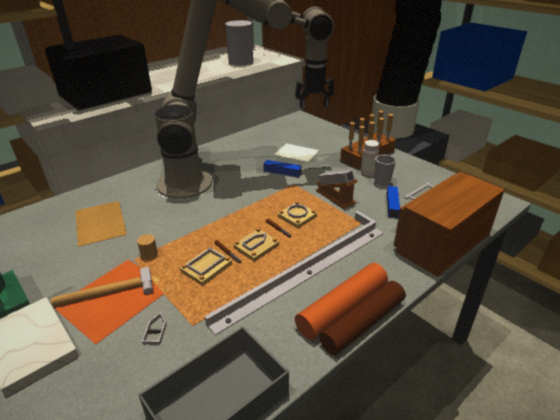

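View pics/side0.png

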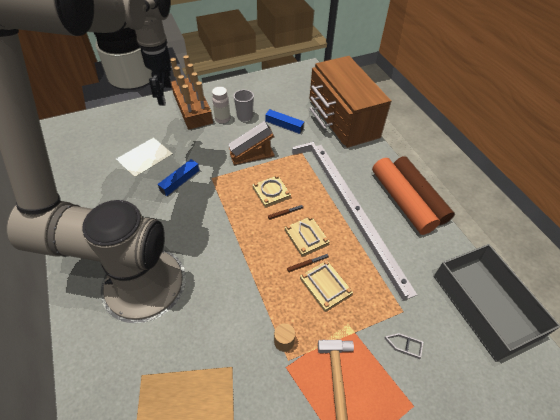

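Scene view: the grey bar on its rack is at (337,180). The blue look-alikes are at (283,168) and (393,200). The boards are at (206,266) large, (257,244) medium and (297,214) small, with tools between them at (228,251) and (278,228).
Side view: bar on rack at (251,138), blue look-alikes at (179,177) and (285,121), boards at (327,285), (307,236) and (271,190).
I choose the grey bar. Next I rectify the side view for measurement and a close check.

```bash
cat > vis.py <<'E'
import cv2,numpy as np
def load(n): return dict(np.load(n+".npz"))
def cloud(c):
    v,u=np.mgrid[:420,:560]; d=c["d"]; K=c["K"]
    P=np.stack([(u-K[0,2])/K[0,0]*d,(v-K[1,2])/K[1,1]*d,d],-1)
    return (P-c["t"])@c["R"]
def ortho(c,z,x0,x1,y0,y1,s):  # rows: x decreasing downward, cols: y decreasing rightward; s px/m
    H=c["K"]@np.c_[c["R"][:,0],c["R"][:,1],c["R"][:,2]*z+c["t"]]
    A=np.array([[0,-1/s,x1],[-1/s,0,y1],[0,0,1]])
    return cv2.warpPerspective(c["im"],np.linalg.inv(H@A),(int((y1-y0)*s),int((x1-x0)*s)),flags=cv2.INTER_CUBIC)
def color(c): return cv2.cvtColor(c["im"],cv2.COLOR_RGB2HSV)
E
python3 - <<'E'
from vis import *
c=load("side"); P=cloud(c)
print("bench z",np.median(P[...,2][330:400,20:120]))
o=ortho(c,0.018,0.25,0.8,-0.4,0.4,1000)
cv2.imwrite("pics/ortho.png",o[:,:,::-1])
for uv in [(327,285),(307,236),(271,190),(285,212),(307,263),(251,138),(300,148),(412,293),(357,208),(322,152)]:
    print(uv,P[uv[1],uv[0]].round(3))
# bar/rack heights
E
```

```text
bench z -0.0018652824739800158
(327, 285) [ 0.469 -0.208  0.021]
(307, 236) [ 0.488 -0.039  0.019]
(271, 190) [0.456 0.171 0.019]
(285, 212) [0.465 0.076 0.011]
(307, 263) [ 0.451 -0.119  0.01 ]
(251, 138) [0.454 0.349 0.097]
(300, 148) [0.621 0.305 0.03 ]
(412, 293) [ 0.684 -0.311  0.001]
(357, 208) [0.686 0.004 0.011]
(322, 152) [0.697 0.277 0.009]
```

View pics/ortho.png

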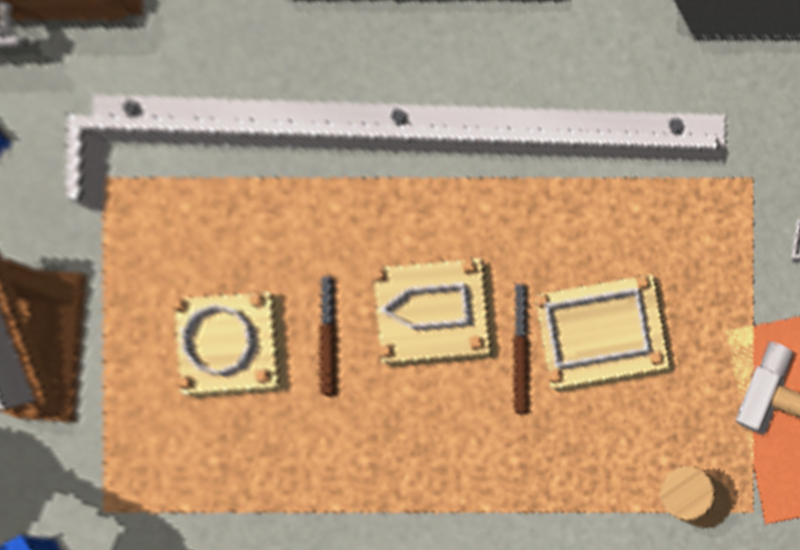

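The ortho view (col=(0.4−y)·1000, row=(0.8−x)·1000) shows the fence face at row ~130–145 with the end stop at col ~80. The small board is at (230,343), medium at (435,312) and large at (605,332). The punch and awl are at cols ~328 and ~521, clear of the row zone. Next: numeric fits from both cameras, plus a crop of the bar.

```bash
cat > fit.py <<'E'
from vis import *
def rect(xy):
    (cx,cy),(w,h),a=cv2.minAreaRect((xy*1000).astype(np.float32))
    a=(a+45)%90-45
    return np.round([cx,cy,w,h,a],1)
def run(n):
    c=load(n);P=cloud(c);h=color(c);print(n)
    X,Y,Z=P[...,0],P[...,1],P[...,2]
    yel=(h[...,0]>15)&(h[...,0]<35)&(h[...,2]>110)&(Z>.009)&(Z<.035)
    for nm,(a,b) in dict(small=(.1,.24),medium=(-.1,.05),large=(-.3,-.12)).items():
        m=(X>.36)&(X<.58)&(Y>a)&(Y<b)&(Z>.012)&(Z<.024)
        m=cv2.morphologyEx(m.astype(np.uint8),cv2.MORPH_OPEN,np.ones((3,3)))>0
        print(nm,m.sum(),rect(P[m][:,:2]),"z",np.median(Z[m]).round(4))
    m=(X>.6)&(X<.75)&(Y>-.36)&(Y<.36)&(Z>.022)&(Z<.036)
    F=P[m]; b=F[F[:,1]<.29]
    med=[(y,*np.percentile(b[abs(b[:,1]-y)<.01][:,0],[3,97]).round(4)) for y in np.arange(-.3,.29,.1)]
    print("fence x(y)",med,"z",np.median(b[:,2]).round(4),"y range",np.percentile(F[:,1],[.3,99.7]).round(4))
    e=F[(F[:,0]<.652)&(F[:,1]>.25)]; print("stop y",np.percentile(e[:,1],[3,50,97]).round(4),"x",e[:,0].min().round(4))
    m=(X>.36)&(X<.56)&(Y>.28)&(Y<.42)&(Z>.05)&(h[...,1]<70)
    B=P[m]; 
    for _ in range(10):
        ctr=np.median(B,0); u,s,v=np.linalg.svd(B-B.mean(0),full_matrices=False); nrm=v[2]*np.sign(v[2][2]); r=(B-B.mean(0))@nrm
        keep=abs(r)<2.5*max(np.std(r),.001)
        if keep.all():break
        B=B[keep]
    print("bar top n",len(B),"normal",nrm.round(3),"slope",np.degrees(np.arccos(nrm[2])).round(1),"az",np.degrees(np.arctan2(-nrm[1],-nrm[0])).round(1),"mean",B.mean(0).round(4),"std",r.std().round(4))
    az=np.arctan2(-nrm[1],-nrm[0]);ex=np.r_[np.cos(az)*nrm[2],np.sin(az)*nrm[2],np.hypot(*nrm[:2])];ey=np.cross(nrm,ex)
    q=np.c_[B@ex,B@ey]; (cx,cy),(w,hh),a=cv2.minAreaRect((q*1000).astype(np.float32))
    print(" rect",w,hh,a,"centre top",(ex*cx/1000+ey*cy/1000+nrm*(B.mean(0)@nrm)).round(4))
    return m
if __name__=="__main__":
    run("scene"); m=run("side"); c=load("side")
    o=c["im"].copy(); o[m]=[0,255,0]
    k=np.hstack([c["im"][95:195,140:320],o[95:195,140:320]])
    cv2.imwrite("pics/barcrop.png",cv2.resize(k,None,fx=2.2,fy=2.2)[:,:,::-1])
E
python3 fit.py
```

```text
scene
small 347 [458.3 169.8  94.7  96.3   3.5] z 0.0191
medium 550 [488.8 -33.9  98.5 110.9   4.8] z 0.0191
large 649 [ 469.  -205.9   96.3  115.6    9.4] z 0.0191
fence x(y) [(np.float64(-0.3), np.float64(0.6456), np.float64(0.6586)), (np.float64(-0.19999999999999998), np.float64(0.6492), np.float64(0.6602)), (np.float64(-0.09999999999999998), np.float64(0.6517), np.float64(0.6645)), (np.float64(5.551115123125783e-17), np.float64(0.6546), np.float64(0.668)), (np.float64(0.10000000000000003), np.float64(0.6587), np.float64(0.6725)), (np.float64(0.2), np.float64(0.6625), np.float64(0.6742))] z 0.0299 y range [-0.3215  0.3184]
stop y [0.3041 0.3091 0.3198] x 0.6005
bar top n 357 normal [-0.269 -0.803  0.532] slope 57.9 az 71.5 mean [0.4676 0.3494 0.0961] std 0.008
 rect 67.25910186767578 158.5170135498047 30.675251007080078 centre top [0.4546 0.3456 0.0837]
side
small 477 [456.5 173.7  98.1  99.7   3.6] z 0.0187
medium 772 [489.4 -32.6  95.7 110.7   5.8] z 0.0185
large 1026 [ 469.3 -204.    97.   116.7    9.7] z 0.0184
fence x(y) [(np.float64(-0.3), np.float64(0.6465), np.float64(0.6589)), (np.float64(-0.19999999999999998), np.float64(0.6495), np.float64(0.6622)), (np.float64(-0.09999999999999998), np.float64(0.6527), np.float64(0.6647)), (np.float64(5.551115123125783e-17), np.float64(0.6566), np.float64(0.6671)), (np.float64(0.10000000000000003), np.float64(0.6596), np.float64(0.6712)), (np.float64(0.2), np.float64(0.661), np.float64(0.6735))] z 0.0299 y range [-0.3198  0.3204]
stop y [0.3058 0.3115 0.3207] x 0.6004
bar top n 616 normal [-0.385 -0.643  0.663] slope 48.5 az 59.1 mean [0.4534 0.3552 0.093 ] std 0.0075
 rect 62.81694793701172 151.84210205078125 35.18935012817383 centre top [0.4514 0.352  0.0887]
```

View pics/barcrop.png

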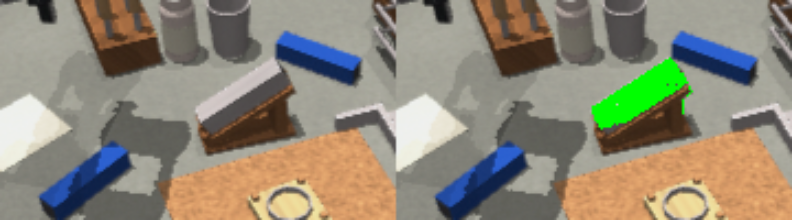

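The crop confirms the grey steel bar on the rack. The blue bars at left and right are the look-alikes. I take a close wrist view over the bar next, and extract the blade walls from the clouds I already have.

```bash
python3 - <<'E'
from bench import *
from vis import *
from scipy.spatial.transform import Rotation as Ro
print("rot0",get_obs()["tcp_rot"])
B=dict(small=(.457,.172,3.5),medium=(.489,-.033,5.3),large=(.469,-.205,9.6))
for n in("scene","side"):
    P=cloud(load(n)).reshape(-1,3)
    for k,(x,y,a) in B.items():
        R=Ro.from_euler("z",a,degrees=True).as_matrix()
        q=(P-[x,y,0])@R; q=q[(abs(q[:,0])<.045)&(abs(q[:,1])<.055)&(q[:,2]>.024)&(q[:,2]<.036)]
        print(n,k,len(q),"x",np.percentile(q[:,0],[1,99]).round(4),"y",np.percentile(q[:,1],[1,99]).round(4))
for yaw in(0,180,-180):
    print(yaw,[None if (s:=solve_ik(p,[180,0,yaw])) is None else np.round(s,0) for p in([.45,.34,.36],[.46,.13,.1],[.6,-.07,.1])])
yaw=-1.8
reach([.44,.30,.36],[180,0,yaw])
o=get_obs(); im,d=get_image("wrist"); c=get_calibration("wrist")
T=np.eye(4);T[:3,:3]=Ro.from_euler("xyz",o["tcp_rot"],degrees=True).as_matrix();T[:3,3]=o["ee_pos"]
W=np.linalg.inv(T@c["tool_from_camera"])
np.savez("wrist1.npz",im=im,d=d,K=c["K"],R=W[:3,:3],t=W[:3,3]); cv2.imwrite("pics/wrist1.png",im[:,:,::-1])
print(o["time"],o["ee_pos"],o["tcp_rot"],o["q"],o["finger_gap"],o["ft_force"])
E
```

```text
rot0 [-1.79921534e+02 -1.06587342e-02  1.55144503e+02]
scene small 125 x [-0.0434  0.0428] y [-0.0437  0.0439]
scene medium 163 x [-0.042   0.0433] y [-0.0488  0.049 ]
scene large 240 x [-0.0425  0.0418] y [-0.0523  0.052 ]
side small 137 x [-0.0428  0.0426] y [-0.0419  0.0446]
side medium 150 x [-0.0416  0.0427] y [-0.048   0.0503]
side large 229 x [-0.04    0.0431] y [-0.052   0.0543]
0 [array([ 29.,  20.,  66.,  -0.,  93., 119.]), array([  7.,  24., 105.,  -0.,  51.,  97.]), array([-14.,  35.,  84.,  -0.,  61.,  76.])]
180 [array([ 29.,  20.,  66.,   0.,  93., -61.]), array([  7.,  24., 105.,   0.,  51., -83.]), array([ -14.,   35.,   84.,    0.,   61., -104.])]
-180 [array([ 29.,  20.,  66.,   0.,  93., -61.]), array([  7.,  24., 105.,   0.,  51., -83.]), array([ -14.,   35.,   84.,    0.,   61., -104.])]
2.0 [0.43972614 0.30021045 0.35974738] [ 1.79991935e+02  3.21907178e-02 -1.73534099e+00] [2.60675309e+01 1.67867494e+01 7.13723490e+01 7.88514680e-03
 9.18731379e+01 1.17803125e+02] 0.08561863235384987 [-0.46044718  0.19331412 -0.03519152]
```

View pics/wrist1.png

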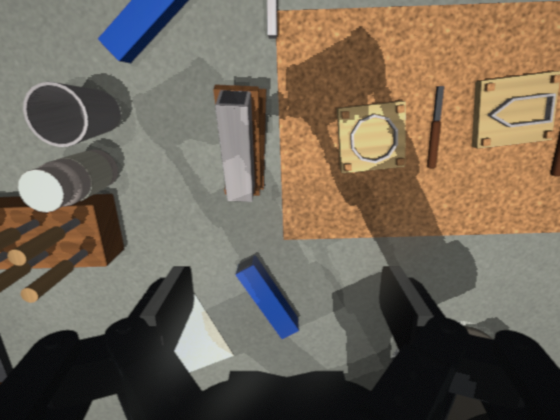

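The wrist view shows the bar top at (237,145) on the rack, with its high end at (235,98). The tin is at (57,110), the glue at (42,188) and a blue look-alike at (267,297). The small board is at (372,137), with its round blade centred on it. I fit the bar numerically and take one rectified wrist view of the blade outlines.

```bash
cat > rob.py <<'E'
from bench import *
from vis import *
from scipy.spatial.transform import Rotation as Ro
FY=-1.8; FO=np.array([.665,.3065])   # fence yaw, corner
def fw(x,y):                          # fence frame -> world xy
    a=np.radians(FY); return FO+np.array([[np.cos(a),-np.sin(a)],[np.sin(a),np.cos(a)]])@[x,y]
def wrist(name):
    o=get_obs(); im,d=get_image("wrist"); c=get_calibration("wrist")
    T=np.eye(4);T[:3,:3]=Ro.from_euler("xyz",o["tcp_rot"],degrees=True).as_matrix();T[:3,3]=o["ee_pos"]
    W=np.linalg.inv(T@c["tool_from_camera"])
    np.savez(name+".npz",im=im,d=d,K=c["K"],R=W[:3,:3],t=W[:3,3])
def st(s=""):
    o=get_obs(); print(s,"t%.1f"%o["time"],np.round(o["ee_pos"],4),np.round(o["tcp_rot"],1),"gap %.4f"%o["finger_gap"],"F",np.round(o["ft_force"],1),"g %.1f"%o["gripper_force"]); return o
E
python3 - <<'E'
from rob import *
reach([.43,-.03,.40],[180,0,FY]); st(); wrist("wrist2")
c=load("wrist2")
o=ortho(c,.030,.38,.70,-.30,.24,1450); cv2.imwrite("pics/ortho2.png",o[:,:,::-1])
P=cloud(c); F=P[(P[...,0]>.6)&(P[...,2]>.022)&(P[...,2]<.036)]
print("fence",[(round(y,2),np.percentile(F[abs(F[:,1]-y)<.01][:,0],[3,97]).round(4)) for y in np.arange(-.25,.3,.1)if (abs(F[:,1]-y)<.01).any()])
# bar
c=load("wrist1"); P=cloud(c)[80:210,205:262].reshape(-1,3); P=P[P[:,2]>.06]
best=None;rng=np.random.default_rng(0)
for _ in range(500):
    a,b,d=P[rng.choice(len(P),3,False)]; n=np.cross(b-a,d-a)
    if np.linalg.norm(n)<1e-5: continue
    n/=np.linalg.norm(n); n*=np.sign(n[2]); k=abs((P-a)@n)<.0015
    if n[2]>.7 and (best is None or k.sum()>best.sum()): best=k
Q=P[best]; m=Q.mean(0); n=np.linalg.svd(Q-m)[2][2] if len(Q)<3000 else None; n*=np.sign(n[2])
az=np.arctan2(-n[1],-n[0]); ex=np.r_[np.cos(az)*n[2],np.sin(az)*n[2],np.hypot(n[0],n[1])]; ey=np.cross(n,ex)
(cx,cy),wh,a=cv2.minAreaRect((np.c_[(Q-m)@ex,(Q-m)@ey]*1000).astype(np.float32))
top=m+ex*cx/1000+ey*cy/1000
print("bar",len(Q),len(P),"slope",np.degrees(np.arccos(n[2])),"az",np.degrees(az),wh,a,"top",top.round(4),"centre",(top-.018*n).round(4))
E
```

```text
t3.3 [ 0.4302 -0.0293  0.3999] [-180.     0.    -1.8] gap 0.0852 F [0.  0.  0.2] g 0.0
fence []
bar 2702 4275 slope 27.9639013514186 az -4.636076930392004 (150.4704132080078, 36.154579162597656) 0.3489883542060852 top [0.4455 0.3624 0.0971] centre [0.4539 0.3617 0.0812]
```

View pics/ortho2.png

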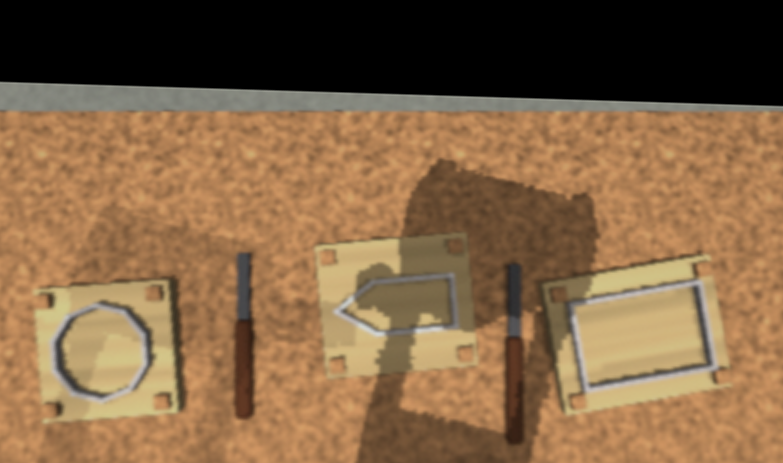

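Outlines seen at z = 30 mm: the small board's −y wall is at (148,345), medium's flat end wall at (455,301), and large's −y wall at (708,325). I'll pinch each −y wall, one finger inside and one outside, and slide the board. Small goes first.

```bash
cat >> rob.py <<'E'
def slide(grip,yaw,tgt,offy,z=.0215,stage=None):
    """pinch the -y blade wall at grip, slide so that board centre goes to tgt (fence frame)"""
    reach([*grip,.09],[180,0,yaw]); servo_line([*grip,z],max_speed=.12)
    close(30); o=st("gripped")
    if o["finger_gap"]>.02: st("too wide?")
    D=[180,0,FY]
    for p in (stage or []): servo_line([*fw(p[0],p[1]+offy),z],rot=D,max_speed=.12); st("stage")
    x,y=tgt
    servo_line([*fw(x-.004,y-.006+offy),z],rot=D,max_speed=.12); st("near")
    for dx,dy in((-.003,-.003),(-.003,0),(-.003,.001),(0,.001),(.001,.001)):
        servo_line([*fw(x+dx,y+dy+offy),z],rot=D,max_speed=.05); o=st((dx,dy))
        if np.hypot(*o["ft_force"][:2])>25: break
def up():
    release(); p=get_obs()["ee_pos"]; servo_line([p[0],p[1],.1],max_speed=.2); st("up")
E
python3 - <<'E'
from rob import *
slide((.4583,.1385),3.5,(-.0475,-.048),-.0335)
wrist("w3")
E
```

```text
gripped t6.1 [0.4583 0.1385 0.0216] [180.   -0.    3.5] gap 0.0023 F [-0.7  1.2  1.3] g 27.1
near t7.7 [0.6105 0.2205 0.0217] [180.    0.   -1.8] gap 0.0021 F [-3.3 -1.   5.2] g 29.9
(-0.003, -0.003) t8.0 [0.6119 0.2235 0.0216] [180.   -0.   -1.8] gap 0.0023 F [-1.9 -2.1  4.9] g 29.9
(-0.003, 0) t8.2 [0.6123 0.2265 0.0217] [-180.    -0.    -1.8] gap 0.0020 F [-0.5 -2.2  4.3] g 29.8
(-0.003, 0.001) t8.5 [0.6123 0.2274 0.0216] [180.   -0.   -1.8] gap 0.0020 F [ 0.9 -3.9  5.6] g 29.9
(0, 0.001) t8.7 [0.6142 0.2277 0.0216] [ 1.8e+02  1.0e-01 -1.8e+00] gap 0.0019 F [-4.2 -3.9  7.9] g 30.8
(0.001, 0.001) t9.0 [0.6142 0.2278 0.0216] [180.    0.2  -1.8] gap 0.0020 F [-7.2 -3.2  9.7] g 31.0
```

```bash
python3 - <<'E'
from rob import *
for dy in(.002,.003,.004,.005,.006):
    servo_line([*fw(-.0465,-.048+dy-.0335),.0215],rot=[180,0,FY],max_speed=.05); o=st(dy)
    if abs(o["ft_force"][1])>9: break
up()
slide((.4924,-.0738),5.4,(-.0475,-.150),-.041,stage=[(-.053,-.30)])
E
```

```text
0.002 t9.3 [0.6143 0.228  0.0216] [179.9   0.2  -1.8] gap 0.0022 F [-6.7 -6.1 10.3] g 30.8
0.003 t9.5 [0.6142 0.228  0.0216] [179.8   0.3  -1.8] gap 0.0022 F [-6.8 -9.9 11. ] g 31.0
up t10.8 [0.6158 0.2294 0.0998] [180.    0.   -1.8] gap 0.0854 F [ 0.5 -0.1 -0.2] g 0.0
gripped t13.5 [ 0.4924 -0.0738  0.0217] [180.   -0.    5.4] gap 0.0015 F [-1.4  0.3  2.8] g 31.9
stage t14.7 [ 0.6015 -0.0326  0.0217] [180.   -0.   -1.8] gap 0.0018 F [-1.   0.4  4.3] g 32.0
near t16.0 [0.6075 0.1116 0.0217] [-180.    -0.    -1.8] gap 0.0017 F [-0.3 -0.5  5.5] g 32.2
(-0.003, -0.003) t16.2 [0.6084 0.114  0.0217] [-180.     0.    -1.8] gap 0.0017 F [-1.1 -2.2  6.3] g 32.2
(-0.003, 0) t16.5 [0.6086 0.1168 0.0217] [180.   -0.   -1.8] gap 0.0015 F [-1.  -3.1  5.4] g 32.2
(-0.003, 0.001) t16.8 [0.6087 0.1174 0.0217] [180.   -0.   -1.8] gap 0.0018 F [ 0.  -5.6  4.3] g 32.2
(0, 0.001) t17.0 [0.6101 0.1176 0.0217] [180.    0.2  -1.8] gap 0.0014 F [-6.9 -3.8  9.9] g 32.8
(0.001, 0.001) t17.2 [0.6101 0.1176 0.0216] [180.    0.3  -1.8] gap 0.0018 F [-8.8 -3.7 12. ] g 33.1
```

```bash
python3 - <<'E'
from rob import *
def ypush(y,off):
    for dy in(.002,.003,.004,.005,.006):
        servo_line([*fw(-.0465,y+dy+off),.0215],rot=[180,0,FY],max_speed=.05); o=st(dy)
        if abs(o["ft_force"][1])>9: break
    up()
ypush(-.150,-.041)
slide((.4759,-.2483),9.4,(-.0475,-.264),-.0443,stage=[(-.055,-.50),(-.053,-.45)])
ypush(-.264,-.0443)
p=fw(-.16,-.20); reach([*p,.36],[180,0,FY]); st(); wrist("w4"); c=load("w4")
o=ortho(c,.018,.44,.72,-.14,.36,1500); cv2.imwrite("pics/ortho4.png",o[:,:,::-1])
E
```

```text
0.002 t17.5 [0.6103 0.1177 0.0217] [179.9   0.3  -1.8] gap 0.0019 F [-8.3 -7.4 11.6] g 33.0
0.003 t17.8 [0.6103 0.1178 0.0217] [179.8   0.3  -1.8] gap 0.0019 F [ -9.1 -11.5  12.2] g 33.1
up t19.1 [0.6122 0.1201 0.0996] [180.    0.   -1.8] gap 0.0855 F [-0.3 -0.2 -0.1] g 0.0
gripped t22.0 [ 0.4759 -0.2484  0.0217] [180.    0.    9.4] gap 0.0023 F [ 0.2 -0.3  2.5] g 31.9
stage t23.1 [ 0.5932 -0.2357  0.0217] [-180.    -0.    -1.8] gap 0.0017 F [-0.9  1.1  3.8] g 32.0
stage t23.7 [ 0.5966 -0.1846  0.0217] [-179.9    0.    -1.8] gap 0.0020 F [0.5 5.  5.7] g 32.2
near t25.3 [ 0.6038 -0.006   0.0217] [-180.    -0.    -1.8] gap 0.0018 F [-0.6 -2.   6.4] g 32.3
(-0.003, -0.003) t25.6 [ 0.6048 -0.0033  0.0217] [-180.     0.    -1.8] gap 0.0022 F [-1.4 -3.3  6. ] g 32.3
(-0.003, 0) t25.8 [ 0.605  -0.001   0.0217] [179.9  -0.   -1.8] gap 0.0020 F [-0.6 -6.4  5.6] g 32.3
(-0.003, 0.001) t26.1 [ 0.605  -0.001   0.0217] [179.9  -0.   -1.8] gap 0.0017 F [ -1.  -10.    5.7] g 32.3
(0, 0.001) t26.3 [ 0.6053 -0.001   0.0216] [179.9   0.3  -1.8] gap 0.0019 F [-10.1 -11.1  12.4] g 33.2
(0.001, 0.001) t26.6 [ 0.6053 -0.001   0.0216] [179.9   0.5  -1.8] gap 0.0017 F [-12.8  -9.3  16. ] g 33.5
0.002 t26.8 [ 0.6053 -0.0009  0.0216] [179.8   0.5  -1.8] gap 0.0021 F [-13.4 -14.5  14.7] g 33.5
up t28.1 [0.6085 0.0019 0.0996] [-180.     0.    -1.8] gap 0.0854 F [ 0.4  0.  -0.3] g 0.0
 t29.3 [0.4989 0.1113 0.3581] [180.    0.2  -1.8] gap 0.0855 F [-0.3 -0.3  0.1] g 0.0
```

View pics/ortho4.png

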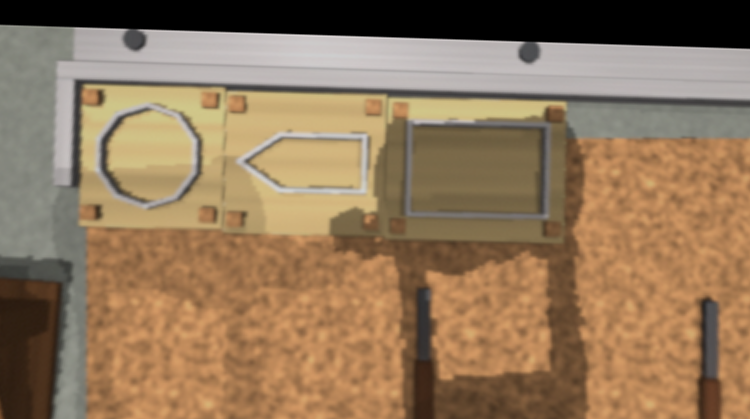

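The row is snug and flush: end stop at col 76, board seams at 224 and 387, row end at col 566 (y ≈ −0.017). The punch tip is at (423,288) and the awl tip at (710,298), both still clear. Now the bar.

```bash
python3 - <<'E'
from rob import *
C=np.array([.4539,.3617,.0812]); yaw=-4.64; O=[180,-28,yaw]
R=Ro.from_euler("xyz",O,degrees=True).as_matrix(); z=R[:,2]
g=C+.004*z
print(solve_ik(list(g-.08*z),O),solve_ik(list(g),O),z.round(3))
a=list(C-.09*z); b=[a[0],a[1],a[2]+.05]
reach(b,O); servo_line(list(g),max_speed=.1); st("at bar")
close(100); st("gripped")
servo_line(list(g-.05*z),max_speed=.08); st("lifted")
wrist("w5"); cv2.imwrite("pics/w5.png",load("w5")["im"][:,:,::-1])
E
```

```text
[ 44.71756041  21.52942545 106.11715901 -34.81075037  38.60991775
 164.3238157 ] [ 41.32068756  29.80098495 106.78108899 -42.38313638  30.04351146
 170.70597525] [ 0.468 -0.038 -0.883]
at bar t32.1 [0.4559 0.3618 0.0783] [-179.9  -28.    -4.7] gap 0.0854 F [-0.2  0.  -0.2] g 0.0
gripped t32.6 [0.4556 0.362  0.0784] [-179.9  -28.    -4.6] gap 0.0339 F [-4.5  0.5  5.9] g 101.6
lifted t33.4 [0.4321 0.3633 0.1215] [180.  -28.   -4.6] gap 0.0343 F [ 0.6  0.1 -8.3] g 100.6
```

View pics/w5.png

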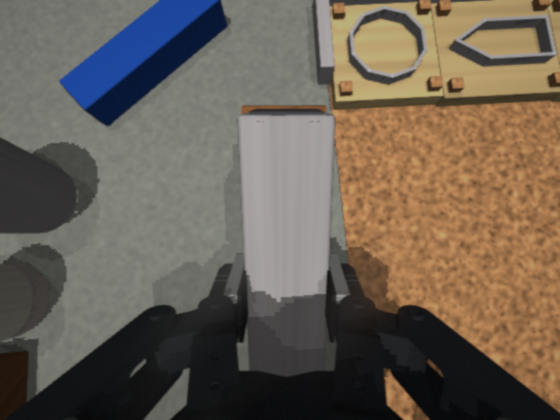

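The bar is held straight and centred: its top spans cols 240–332 and the row is undisturbed. Next I level it and set it down 32 mm short of the last board.

```bash
python3 - <<'E'
from rob import *
D=[180,0,FY]
p=get_obs()["ee_pos"]; servo_line([p[0],p[1],.19],rot=[180,-14,-3],max_speed=.12); st()
t=fw(-.083,-.374); reach([*t,.16],D); st("over")
servo_line([*t,.022],max_speed=.1); o=st("low"); f0=o["ft_force"][2]
z=.022
while z>.011:
    z-=.0015; servo_line([*t,z],max_speed=.03); o=st(round(z,4))
    if o["ft_force"][2]-f0>4: break
release(); st("released"); servo_line([*t,.11],max_speed=.15); st()
p=fw(-.17,-.36); reach([*p,.33],D); wrist("w6"); c=load("w6")
P=cloud(c); B=P[(P[...,2]>.032)&(P[...,2]<.042)&(P[...,0]>.47)&(P[...,0]<.67)&(P[...,1]<0)&(P[...,1]>-.15)]
(cx,cy),wh,a=cv2.minAreaRect((B[:,:2]*1000).astype(np.float32)); print("bar",len(B),cx,cy,wh,a,"z",np.median(B[:,2]),"want",t)
cv2.imwrite("pics/ortho6.png",ortho(c,.018,.42,.70,-.22,.20,1600)[:,:,::-1])
E
```

```text
t34.1 [0.4316 0.3625 0.1887] [179.9 -13.9  -3. ] gap 0.0338 F [ 0.1 -0.1 -8.5] g 100.6
over t35.8 [ 0.5703 -0.0635  0.16  ] [-180.    -0.    -1.7] gap 0.0340 F [-0.6 -0.2 -8.8] g 100.5
low t37.3 [ 0.5708 -0.0648  0.0227] [ 1.8e+02 -1.0e-01 -1.8e+00] gap 0.0343 F [ 0.2  0.3 -7.7] g 100.5
0.0205 t37.6 [ 0.5703 -0.0647  0.0207] [180.   -0.   -1.8] gap 0.0345 F [-0.4 -0.6 -8.1] g 100.5
0.019 t37.8 [ 0.5702 -0.0647  0.0189] [-180.     0.    -1.8] gap 0.0341 F [ 0.2 -0.8 -8.6] g 100.5
0.0175 t38.1 [ 0.5702 -0.0647  0.0174] [-180.     0.    -1.8] gap 0.0341 F [ 0.3  0.8 -7.9] g 100.5
0.016 t38.3 [ 0.5702 -0.0647  0.0159] [-180.     0.    -1.8] gap 0.0342 F [ 0.1  0.3 -8.4] g 100.5
0.0145 t38.6 [ 0.5706 -0.0648  0.0148] [180.   -0.   -1.8] gap 0.0338 F [ 0.   0.7 -4.2] g 100.7
0.013 t38.8 [ 0.5706 -0.0647  0.0148] [ 1.8e+02 -1.0e-01 -1.8e+00] gap 0.0339 F [-4.5  0.2  8.3] g 102.9
released t39.4 [ 0.5703 -0.0647  0.0129] [-180.     0.    -1.8] gap 0.0853 F [ 0.   0.1 -0.5] g 0.0
 t40.2 [ 0.5697 -0.0646  0.1092] [-1.8e+02  1.0e-01 -1.8e+00] gap 0.0852 F [ 0.6 -0.8 -1.2] g 0.0
bar 3600 581.590576171875 -54.62699890136719 (117.31857299804688, 172.6365966796875) 82.06208801269531 z 0.0359193720096653 want [ 0.57029333 -0.06470836]
```

View pics/ortho6.png

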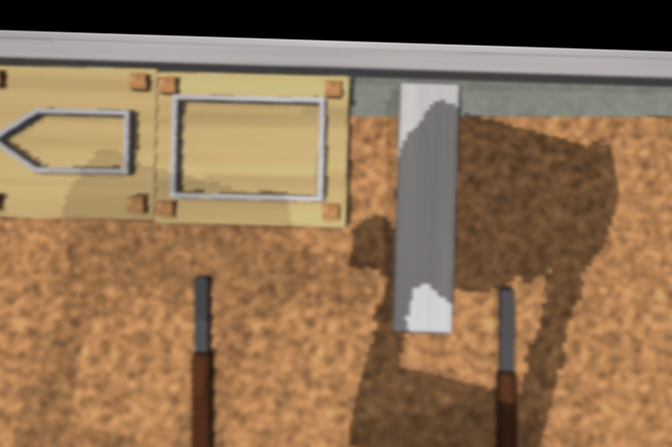

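The bar lies flat with its centre at about (427,207), parallel to the board side (col 350) and with its far end near the fence. Now I close the gap with shut fingers pushing from the −y side.

```bash
python3 - <<'E'
from rob import *
D=[180,0,FY]; X=-.082
close(20)
s=fw(X,-.374-.047); reach([*s,.08],D); servo_line([*s,.012],max_speed=.12); st("down")
servo_line([*fw(X,-.384),.012],max_speed=.05); st(-.384)
y=-.384
while y<-.362:
    y+=.002; servo_line([*fw(X,y),.012],max_speed=.04); o=st(round(y,3))
    if o["ft_force"][1]<-14: break
servo_line([*fw(X,y-.03),.012],max_speed=.06); p=get_obs()["ee_pos"]; servo_line([p[0],p[1],.12],max_speed=.15)
p=fw(-.19,-.30); reach([*p,.36],D); st(); wrist("w7"); c=load("w7")
P=cloud(c); m=(P[...,2]>.032)&(P[...,2]<.042)&(P[...,0]>.47)&(P[...,0]<.648)&(P[...,1]<.02)&(P[...,1]>-.10)
n,l,s_,_=cv2.connectedComponentsWithStats(m.astype(np.uint8)); B=P[l==1+s_[1:,4].argmax()]
(cx,cy),wh,a=cv2.minAreaRect((B[:,:2]*1000).astype(np.float32)); a_=np.radians(FY)
R=np.array([[np.cos(a_),-np.sin(a_)],[np.sin(a_),np.cos(a_)]]); print("bar",len(B),wh,a,"fence frame",R.T@(np.array([cx,cy])/1000-FO),np.median(B[:,2]))
cv2.imwrite("pics/ortho7.png",ortho(c,.018,.42,.70,-.15,.35,1500)[:,:,::-1])
E
```

```text
down t43.7 [ 0.5705 -0.1118  0.0129] [ 1.8e+02 -1.0e-01 -1.8e+00] gap 0.0006 F [0.3 0.7 0.5] g 0.0
-0.384 t44.6 [ 0.5717 -0.075   0.0126] [ 1.799e+02 -1.000e-01 -1.800e+00] gap 0.0001 F [ 1.6 -5.3  1.2] g 2.5
-0.382 t44.9 [ 0.5718 -0.0732  0.0126] [ 1.799e+02 -1.000e-01 -1.800e+00] gap 0.0001 F [ 1.2 -5.4  1.9] g 2.8
-0.38 t45.1 [ 0.5718 -0.0713  0.0126] [ 1.799e+02 -1.000e-01 -1.800e+00] gap 0.0000 F [-0.  -5.5  2. ] g 2.9
-0.378 t45.4 [ 0.5718 -0.0693  0.0126] [ 1.799e+02 -1.000e-01 -1.800e+00] gap 0.0001 F [ 0.9 -6.   2.8] g 3.0
-0.376 t45.6 [ 0.5719 -0.0673  0.0126] [ 1.799e+02 -1.000e-01 -1.800e+00] gap 0.0001 F [ 0.4 -6.7  2.4] g 3.0
-0.374 t45.9 [ 0.5719 -0.0653  0.0126] [ 1.799e+02 -1.000e-01 -1.800e+00] gap -0.0001 F [-0.5 -5.6  1.7] g 3.0
-0.372 t46.1 [ 0.572  -0.0648  0.0129] [ 1.798e+02 -1.000e-01 -1.800e+00] gap 0.0002 F [ -0.9 -12.6   4.7] g 6.2
-0.37 t46.4 [ 0.5721 -0.0645  0.0132] [ 1.797e+02 -1.000e-01 -1.800e+00] gap 0.0001 F [ -3.8 -19.2   5.1] g 10.0
 t49.0 [0.4657 0.0123 0.3584] [-1.8e+02  1.0e-01 -1.8e+00] gap -0.0001 F [ 0.5  0.7 -0.2] g 0.0
bar 3286 (36.049034118652344, 150.2488555908203) 88.49498748779297 fence frame [-0.08289053 -0.34384783] 0.03594628724407163
```

View pics/ortho7.png

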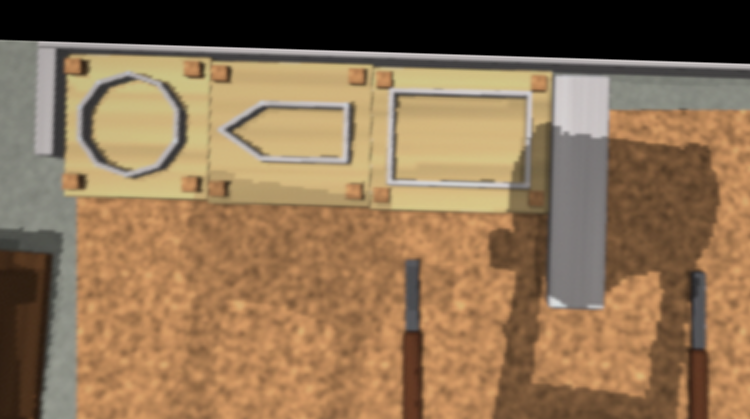

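The final view shows the boards flush and tight from the end stop (col 65) to col 552. The bar is snug at cols 552–608 and its fit gives y = −0.344 and x = −0.083 in the fence frame, parallel within 0.3°. The punch, awl and rack are undisturbed, so I hand in.

```bash
python3 -c "
from bench import *
print(sign_off())"
```

```text
the job is handed in; nothing more can be done
None
```

I handed the job in at about 49 s of the 72 s allowed. The last camera check showed the three boards in a tight row against the fence and end stop, and the bar flat and snug against the last board. The bar measured y = −0.344 m and x = −0.083 m in the fence frame, inside the limits. Hand-in returned no verdict.

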